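# Set the gib screw of a small slide

## Robot

A 7-joint arm with a two-finger parallel gripper is mounted at the origin on the work surface; the furniture and walls round the work are solid. World frame = base frame: x ahead of the robot, y to its left, z up, the work surface at z = 0. Lengths are in m, angles in rad, forces in N, time in s.
With the tool pointing down it reaches from about 0.4 to 0.85 m from the base axis. Payload 4.5 kg.
Tool frame: the origin (TCP) lies on the centre line of the jaws, within the pads' length; the fingertips stand 17 mm ahead of it and the grasp point (between the pads) lies 2 mm behind it (r.tip_reach is the distance from the TCP to the fingertips, in m); z points along the fingers, y is the line along which they close (so a half turn about z gives the same grasp; the last joint's range is limited). The gripper opens to 88 mm and grips with 3 to 60 N. Pads are 18 mm wide; open, the fingers measure 123 mm over their backs; the gripper's body (75 mm by 187 mm) begins 45 mm behind the grasp point.
Start: joints at [-1.21, 0.689, -0.195, 1.565, 0.157, 0.902, -0.215], TCP at [0.201, 0.592, 0.256] pointing down, gripper open.
Joint ranges: [-3.01, 3.01], [-0.46, 2.08], [-1.47, 1.51], [0.13, 2.56], [-1, 4.14], [0.04, 2.09], [-2.66, 2.66]. Speed limits (rad/s): [2.57, 2.57, 3.14, 3.14, 3.14, 3.14, 3.14].

## Interface

Orientations are given as a unit quaternion [x, y, z, w].
In Python, from plant import r gives the robot as it stands.
- The arm moves only by the tool step_arm, never from a script. Its argument "steps" is a list of rows, each a list of 7 numbers: the shift along the tool's x, y, z in cm, then the turn, a rotation vector about the tool's x, y, z in degrees, then the gripper's target within -1 to 1 (shut at 1, half-way at 0, fully open at -1). A call has 1 to 8 rows; each row shifts and turns the commanded pose from where the row before left it, along the tool's axes as they then stand; what a row does not reach is not made up. A row lasts 1/8 s, in which the tool goes at most 62.5 mm and 10.7 degrees, less where a joint would pass 70% of its speed; a pose out of reach is approached as far as the arm can. A call with a gripper value outside its range is refused whole. The fingers move at their own pace and stop on an object; "force" is the grip in N (left out, the last holds). Time passes only in rows, so rows that do not move let the fingers close. It gives the time, the measured TCP pose, the force, the opening and the grip force at its end, in the units of the state.
- r.get_state(): the state, without advancing time (a new reading comes with each control period).
- r.snapshot(name): name is "scene" or "top" or "wrist"; returns a dict with "pixels" (400x640x3 uint8, red, green, blue), "fx", "fy", "cx", "cy" (pixels), "cam_to_world" (4x4, takes a point from camera to world coordinates). Camera axes: x right, y down, z forward; pixel columns grow to the right and rows downward; lengths in m; the calibration is good to about 2 mm. A picture is of the moment at which its call begins. There is no depth.
- r.finish_job(): hands the job in; it is judged then, once.
The state is a dict: "clock": time; "q": joint angles; "qd": joint speeds; "joint_torque": joint torques, N m; "tool_pos": TCP position; "eef_rot": TCP orientation; "contact_force": force on the tool from outside, world axes, zero at the start; "moment": the same for the moment, N m; "opening": opening from 0.0 (shut) to 1.0 (fully open); "finger_force": force on a finger pad.
Only numpy, scipy, OpenCV 4.12 (cv2) and the standard library are available. Lean on these libraries where they do the work, as an engineer would, in place of code of your own. Each camera call takes 0.05 s, during which the arm holds its last target. There are 200 camera calls.

## Task

Set the gib screw of the small blue slide: turn its red wing head clockwise (seen from above) until the screw bottoms firmly, finger-tight but not forced. Then back it off a quarter of a turn from where it bottomed, and let go. Leave the things standing round the slide where they are.

Things in the scene. Friction and masses are not known exactly. Their poses are not given: they have to be found in the camera images.
- slide: small dovetail slide fixed to the worktop: dark steel bed 70 x 170 x 12 mm (x, y, z), on it a steel rail and a blue carriage block 84 x 90 mm whose top is 60 mm up, with four socket screws (to 63 mm) near its corners. Origin: centre of the underside. The gib screw's axis is vertical through the origin
- collar: plain round steel collar, 38 mm diameter, 11 mm high, fixed on the carriage round the gib screw. The screw bottoms on a stop hidden inside it, 14 mm from the axis; where cannot be told from outside. Firmly bottomed is 10 N or more on the stop (0.14 N m); over 35 N (0.49 N m) is forced. Origin: centre of its underside; it may stand at any angle
- knob_grip (a point): middle of the gib screw's red wing head, on the screw axis, 93 mm above the worktop. The wing is a bar 46 mm long along this point's x, 12 mm thick along its y, 30 mm high (15 mm above and below this point). Below it a hub of 24 mm diameter (4 mm high) and a neck of 18 mm that goes into the collar. The wing turns but does not rise or sink
- knob_dot (a point): white dot on top of the wing near its +x end, 17 mm from the screw axis, 15 mm above knob_grip; it turns with the wing
- knob (a joint): gib screw angle in rad, growing clockwise seen from above (tightening), limits 0 and 5. It bottoms between about 1.9 and 3.1, different each time. Drag 0.08 N m while turning; it stays where left. Beyond the meeting point the stop resists with about 1.5 N m a rad (turning takes drag on top; at rest drag helps to hold, so the hand feels 0.08 less); let go when tight, it springs back a little
- vial: white plastic vial with a ribbed cap, 27 mm diameter, 85 mm tall, standing loose beside the slide. Origin: centre of its underside
- film_pot: black film pot, 34 mm diameter, 52 mm tall, standing loose beside the slide. Origin: centre of its underside
- dish: shallow pale glass dish, 88 mm diameter, 16 mm high, lying loose before the slide. Origin: centre of its underside
Not all that is in view belongs to the job. There is more than one size of the slide; the job needs the largest.

How it is judged:
By the outcome, as a careful person would: the job done as asked, in the order asked, and still so for the second after the job is handed in, with the robot touching nothing.
It also fails if it takes over 72 s, if anything falls off the work surface, if the arm or the gripper's body presses on something with over 40 N, if the wrist force passes 120 N, or if a joint passes its speed limit or range.

## Working session

There is one attempt and no reset: what is moved stays moved. The work goes in short steps, Python scripts to look and compute and a tool call to move; the robot and the scene stay as the last step left them, time stands still between calls to the robot, and variables do not carry over. Pictures are saved under pics/ and viewed, at most 10 in all, crops included, and the job is handed in when it is done.

Besides the shell and the picture viewer there is one more tool, called after "Call:" in YAML: its name, and indented under it one key for each argument. step_arm: Moves the arm, as the interface text tells. Its arguments: {"type":"object","properties":{"steps":{"type":"array","items":{"type":"array","items":{"type":"number"}}},"force":{"type":"number"}},"required":["steps"]}

```bash
mkdir -p pics; python3 - <<'E'
from plant import r
import cv2,numpy as np
for n in("scene","top"):
    s=r.snapshot(n);cv2.imwrite(f"pics/{n}0.png",s["pixels"][:,:,::-1]);np.savez(n+"0.npz",**{k:np.array(v) for k,v in s.items()})
    print(n,s["fx"],s["fy"],s["cx"],s["cy"],np.round(s["cam_to_world"],4).tolist())
print(r.get_state())
E
```

```text
scene 401.028676835023 401.028676835023 312.7481483009351 199.4179556440786 [[-0.8271, -0.3907, 0.4041, 0.1373], [-0.5621, 0.5761, -0.5934, 0.1944], [-0.001, -0.7179, -0.6961, 0.6912], [0.0, 0.0, 0.0, 1.0]]
top 511.4057095391532 511.4057095391532 309.7165171807227 200.01797057377064 [[0.0058, -0.9947, 0.1029, 0.3695], [-0.9999, -0.0045, 0.0128, -0.3462], [-0.0123, -0.103, -0.9946, 1.1678], [0.0, 0.0, 0.0, 1.0]]
{'clock': 0.1, 'q': array([-1.21021588,  0.68988214, -0.19455486,  1.56619669,  0.15732449,
        0.90252049, -0.21508297]), 'qd': array([-1.55885562e-04,  7.80316332e-05, -1.08914661e-03, -2.75975901e-03,
       -6.64435163e-04, -9.89996689e-05,  1.82370893e-03]), 'joint_torque': array([-2.51597252e-03, -5.28497529e+01, -1.27099838e+00, -1.53835756e+01,
       -5.24521305e-02,  2.00746297e-03,  6.50964398e-05]), 'tool_pos': array([0.20048186, 0.59142093, 0.25501387]), 'eef_rot': array([ 1.62599992e-01,  9.86691742e-01, -8.02239164e-04, -7.25906476e-05]), 'contact_force': array([ 0.40953347, -0.40780473,  0.45140431]), 'moment': array([-0.09787894,  0.00717209, -0.00857547]), 'finger_force': 0.0, 'opening': 1.0033816729620046}
```

View pics/scene0.png

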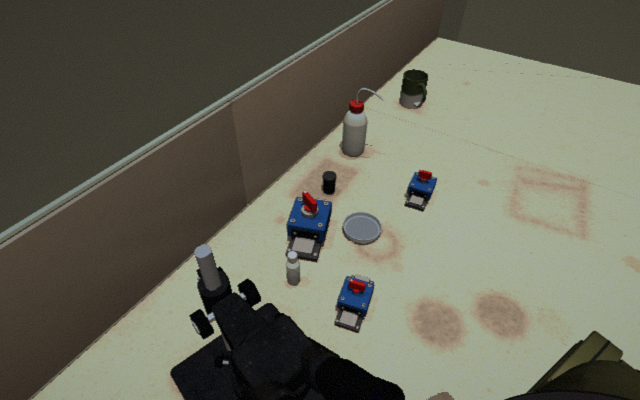

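View pics/top0.png

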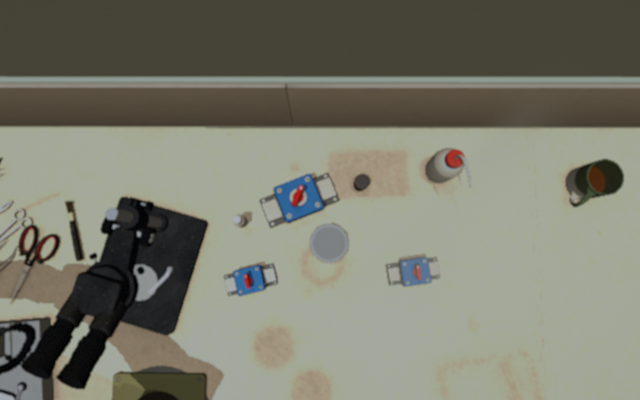

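The largest slide is at top (299,197) and scene (310,215). Its red wing is near top (298,197). The vial is at (239,221), the pot at (361,182) and the dish at (329,243). A tall microscope stands between the arm and the slide, at about (130,250) in the top view. Next I'll enlarge these.

```bash
cat > h.py <<'E'
import numpy as np,cv2
def load(n): return dict(np.load(n+"0.npz"))
def ray(s,u,v):
    d=s["cam_to_world"][:3,:3]@np.array([(u-s["cx"])/s["fx"],(v-s["cy"])/s["fy"],1]);return s["cam_to_world"][:3,3],d
def atz(s,u,v,z):
    o,d=ray(s,u,v);return o+d*(z-o[2])/d[2]
def proj(s,p):
    T=np.linalg.inv(s["cam_to_world"]);q=T[:3,:3]@p+T[:3,3];return s["fx"]*q[0]/q[2]+s["cx"],s["fy"]*q[1]/q[2]+s["cy"]
def tri(s1,p1,s2,p2):
    a,d=ray(s1,*p1);b,e=ray(s2,*p2)
    t=np.linalg.lstsq(np.c_[d,-e],b-a,rcond=None)[0];return (a+d*t[0]+b+e*t[1])/2,np.linalg.norm(a+d*t[0]-b-e*t[1])
E
python3 - <<'E'
from h import *
a=load("top")["pixels"][150:260,225:375,::-1];b=load("scene")["pixels"][160:290,270:390,::-1]
A=cv2.resize(a,None,fx=4,fy=4,interpolation=cv2.INTER_CUBIC)
cv2.imwrite("pics/c1.png",A)
cv2.imwrite("pics/c2.png",cv2.resize(b,None,fx=4.5,fy=4.5,interpolation=cv2.INTER_CUBIC))
t=load("top")
s=load("scene")
for n,p,q in[("microscope eyepiece",(112,215),(203,250))]: print(n,tri(t,p,s,q))
for n,p,z in[("slide",(299,197),.06),("vial",(239,221),.08),("pot",(361,182),.05),("dish",(329,243),.01),("wall",(290,126),0),("wall",(290,80),.2)]:print(n,atz(t,*p,z).round(3))
E
```

```text
microscope eyepiece (array([0.43312256, 0.00710998, 0.29022822]), np.float64(0.0011274058834535713))
slide [ 0.491 -0.308  0.06 ]
vial [ 0.436 -0.182  0.08 ]
pot [ 0.526 -0.445  0.05 ]
dish [ 0.392 -0.375  0.01 ]
wall [ 0.664 -0.284  0.   ]
wall [ 0.705 -0.294  0.2  ]
```

View pics/c1.png

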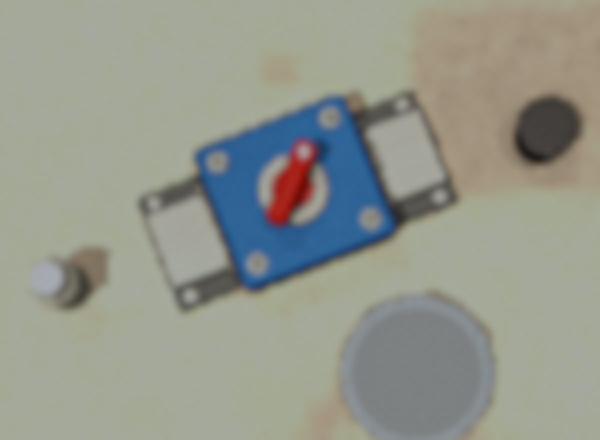

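View pics/c2.png

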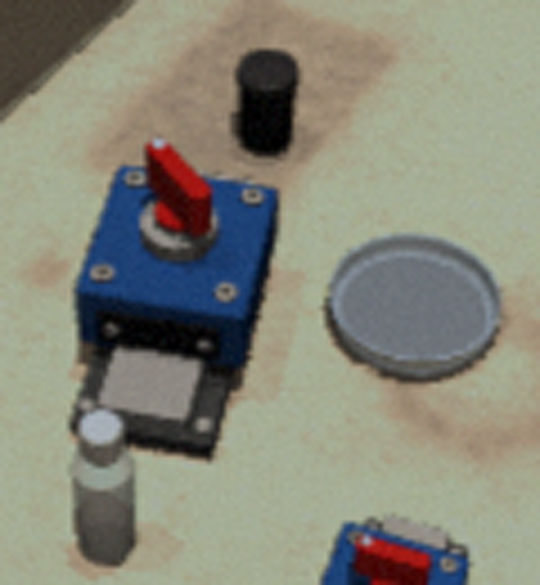

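Top crop: the carriage screws are at (218,162), (330,118), (371,219) and (257,264). The wing runs from (278,215) to the dot at (304,150). The scene crop shows the same layout, with the dot at (159,146). I'll work out the axis, the wing angle and the moves from these.

```bash
python3 - <<'E'
from h import *
t=load("top");s=load("scene")
f=lambda u,v:((u+.5)/4-.5+225,(v+.5)/4-.5+150)
g=lambda u,v:((u+.5)/4.5-.5+270,(v+.5)/4.5-.5+160)
P=[f(*p) for p in[(218,162),(330,118),(371,219),(257,264)]]
S=np.array([atz(t,*p,.063) for p in P]);c=S.mean(0)
Q=[g(*p) for p in[(102,272),(135,178),(252,195),(226,291)]]
S2=np.array([atz(s,*p,.063) for p in Q]);c2=S2.mean(0)
print("axis",c,c2)
d=atz(t,*f(304,150),.108);d2=atz(s,*g(159,146),.108);print("dot",d,d2)
for D,C in((d,c),(d2,c2)): v=D-C;print(np.linalg.norm(v[:2]),np.degrees(np.arctan2(v[1],v[0])))
e=S[1]-S[0]+S[2]-S[3];print("slide y dir",np.degrees(np.arctan2(e[1],e[0])))
for R in((0,0,1),(1,0,0)):pass
print("vial",atz(t,*f(50,278),.085),"pot",atz(t,*f(552,122),.052),"dish",atz(t,*f(418,370),.016))
E
```

```text
axis [ 0.48965496 -0.30669307  0.063     ] [ 0.48718461 -0.30602267  0.063     ]
dot [ 0.50611321 -0.31335867  0.108     ] [ 0.5023287  -0.31201002  0.108     ]
0.017756806572484667 -22.047969043644958
0.01628471656793747 -21.571816236173163
slide y dir -68.11296839966865
vial [ 0.43999286 -0.17824076  0.085     ] pot [ 0.52942919 -0.44792295  0.052     ] dish [ 0.3938325  -0.37543699  0.016     ]
```

Call:
step_arm:
  steps:
    - [0,0,-5,0,0,0,-1]
    - [0,0,-5,0,0,0,-1]
    - [0,0,-5,0,0,0,-1]
    - [0,0,-5,0,0,0,-1]
    - [0,0,-5,0,0,0,-1]
    - [-4.8,-1.6,0,0,0,0,-1]
    - [-4.8,-1.6,0,0,0,0,-1]
    - [-4.8,-1.6,0,0,0,0,-1]

```text
clock: 1.1
tool_pos: [0.3226, 0.499, 0.5053]
eef_rot: [0.162, 0.987, -0.0, -0.0]
contact_force: [-0.3, 0.6, 0.1]
opening: 1.0
finger_force: 0.0
```

Call:
step_arm:
  steps:
    - [-4.8,-1.6,0,0,0,0,-1]
    - [-4.8,-1.6,0,0,0,0,-1]
    - [-3.8,-3.8,0,0,0,0,-1]
    - [-3.8,-3.8,0,0,0,0,-1]
    - [-3.8,-3.8,0,0,0,0,-1]
    - [-3.8,-3.8,0,0,0,0,-1]
    - [-3.8,-3.8,0,0,0,0,-1]
    - [-1.6,-4.7,0,0,0,0,-1]

```text
clock: 2.1
tool_pos: [0.5223, 0.1463, 0.5046]
eef_rot: [0.163, 0.987, -0.0, -0.0]
contact_force: [-0.4, -0.4, 0.2]
opening: 1.004
finger_force: 0.0
```

Call:
step_arm:
  steps:
    - [-1.6,-4.7,0,0,0,0,-1]
    - [-1.6,-4.7,0,0,0,0,-1]
    - [-1.6,-4.7,0,0,0,0,-1]
    - [-1.6,-4.7,0,0,0,0,-1]
    - [-1.6,-4.7,0,0,0,0,-1]
    - [-0.9,-5,0,0,0,0,-1]
    - [-0.9,-5,0,0,0,0,-1]
    - [-0.9,-5,0,0,0,0,-1]

```text
clock: 3.1
tool_pos: [0.4984, -0.2518, 0.5053]
eef_rot: [0.163, 0.987, 0.0, -0.0]
contact_force: [0.6, -0.7, 0.8]
opening: 1.002
finger_force: 0.0
```

```bash
python3 -c "
from plant import r
s=r.get_state();print(s['q'].round(3),s['tool_pos'],s['eef_rot'],s['moment'])"
```

```text
[ 0.379  0.394  0.011  1.331 -0.004  1.417  1.634] [ 0.49840384 -0.25182112  0.50528089] [ 1.62518975e-01  9.86705295e-01  2.11518776e-04 -4.46629724e-04] [ 0.00388405 -0.03846881 -0.00092951]
```

Call:
step_arm:
  steps:
    - [-0.8,-5.5,0,0,0,3.3,-1]
    - [0,0,5,0,0,0,-1]
    - [0,0,5,0,0,0,-1]
    - [0,0,5,0,0,0,-1]
    - [0,0,5,0,0,0,-1]
    - [0,0,5,0,0,0,-1]
    - [0,0,4,0,0,0,-1]
    - [0,0,0,0,0,0,-1]

```text
clock: 4.1
tool_pos: [0.4869, -0.3038, 0.2129]
eef_rot: [0.191, 0.982, 0.001, -0.004]
contact_force: [-0.7, 0.4, 0.5]
opening: 1.001
finger_force: 0.0
```

```bash
python3 - <<'E'
from plant import r
import cv2,numpy as np
s=r.snapshot("wrist");cv2.imwrite("pics/w0.png",s["pixels"][:,:,::-1]);np.savez("wrist0.npz",**{k:np.array(v) for k,v in s.items()})
t=r.get_state();print(t["tool_pos"],t["eef_rot"],t["q"].round(2))
from h import *
print(proj(s,np.array([.4885,-.3064,.108])),proj(s,np.array([.4885,-.3064,.063])),np.round(s["cam_to_world"],3).tolist())
E
```

```text
[ 0.48840522 -0.30474311  0.215092  ] [ 1.90989108e-01  9.81591250e-01  4.38588574e-04 -1.25945978e-03] [ 0.47  0.67  0.01  1.76 -0.01  0.71  1.67]
(np.float64(315.3649858175785), np.float64(210.66239245886845)) (np.float64(315.63247969918774), np.float64(194.8819706126242)) [[0.375, 0.88, 0.292, 0.41], [0.927, -0.356, -0.117, -0.273], [0.001, 0.314, -0.949, 0.342], [0.0, 0.0, 0.0, 1.0]]
```

View pics/w0.png

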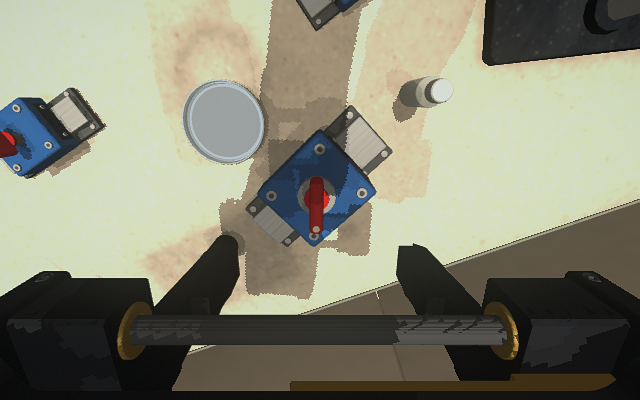

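The wrist view shows the wing upright in the picture, with the dot at (316,230), and the carriage screws centred on (316,193.5). That agrees with the axis estimate to under 1 mm, and the jaws are aligned with the wing. I'll go down now.

Call:
step_arm:
  steps:
    - [0,0,4,0,0,0,-1]
    - [0,0,4,0,0,0,-1]
    - [0,0,2,0,0,0,-1]
    - [0,0,1.6,0,0,0,-1]
    - [0,0,0,0,0,0,-1]
    - [0,0,0,0,0,0,-1]
    - [0,0,0,0,0,0,-1]

```text
clock: 5.03
tool_pos: [0.4896, -0.3054, 0.1007]
eef_rot: [0.191, 0.982, -0.0, 0.001]
contact_force: [1.3, -0.2, 0.7]
opening: 1.0
finger_force: 0.0
```

```bash
cat > st.py <<'E'
from plant import r
import numpy as np
t=r.get_state();x=t["eef_rot"]
p=t["tool_pos"];F=t["contact_force"];M=t["moment"]
from scipy.spatial.transform import Rotation as R
y=R.from_quat(x).as_matrix()[:,1]
d=np.array([.4885,-.3064,.099])-p
print("pos",p.round(4),"tool delta cm",(R.from_quat(x).inv().apply(d)*100).round(2),"yaw_y",np.degrees(np.arctan2(y[1],y[0])).round(2),"F",F.round(2),"M",M.round(3),"op",round(t["opening"],3),"ff",t["finger_force"],"q7",t["q"][6].round(3),t["clock"])
E
python3 st.py
```

```text
pos [ 0.4896 -0.3054  0.1007] tool delta cm [ 0.06 -0.13  0.17] yaw_y 67.97 F [ 1.33 -0.25  0.7 ] M [-0.046  0.008 -0.006] op 1.0 ff 0.0 q7 1.67 5.025
```

Call:
step_arm:
  steps:
    - [0.05,-0.1,0.1,0,0,0,-0.5]
    - [0,0,0,0,0,0,1]
    - [0,0,0,0,0,0,1]
    - [0,0,0,0,0,0,1]
    - [0,0,0,0,0,0,1]
    - [0,0,0,0,0,0,1]
  force: 15

```text
clock: 5.78
tool_pos: [0.4881, -0.3058, 0.0986]
eef_rot: [0.191, 0.982, 0.0, -0.0]
contact_force: [-0.4, 0.3, -0.1]
opening: 0.341
finger_force: 0.0
```

```bash
python3 st.py
```

```text
pos [ 0.4881 -0.3058  0.0986] tool delta cm [-0.06 -0.04 -0.04] yaw_y 67.98 F [-0.4   0.33 -0.14] M [-0.016  0.024 -0.058] op 0.341 ff 0.0 q7 1.672 5.775
```

Call:
step_arm:
  steps:
    - [0,0,0,0,0,0,1]
    - [0,0,0,0,0,0,1]
    - [0,0,0,0,0,0,1]
    - [0,0,0,0,0,0,1]
  force: 40

```text
clock: 6.28
tool_pos: [0.4882, -0.3055, 0.0987]
eef_rot: [0.191, 0.982, 0.0, 0.0]
contact_force: [0.2, 1.3, 0.4]
opening: 0.129
finger_force: 40.0
```

```bash
python3 st.py
```

```text
pos [ 0.4882 -0.3055  0.0987] tool delta cm [-0.06 -0.07 -0.03] yaw_y 67.99 F [0.23 1.35 0.45] M [ 0.161 -0.018 -0.036] op 0.129 ff 39.999896083027124 q7 1.672 6.275
```

Call:
step_arm:
  steps:
    - [0,0,0,0,0,8,1]
    - [0,0,0,0,0,8,1]
    - [0,0,0,0,0,8,1]
    - [0,0,0,0,0,0,1]
    - [0,0,0,0,0,0,1]

```text
clock: 6.9
tool_pos: [0.4883, -0.3054, 0.0987]
eef_rot: [0.39, 0.921, 0.0, -0.0]
contact_force: [0.6, 0.6, 1.1]
opening: 0.135
finger_force: 40.0
```

```bash
python3 st.py
```

```text
pos [ 0.4883 -0.3054  0.0987] tool delta cm [-0.09 -0.06 -0.03] yaw_y 44.12 F [0.58 0.6  1.11] M [ 0.319 -0.129 -0.07 ] op 0.135 ff 40.00009635463357 q7 1.415 6.9
```

Call:
step_arm:
  steps:
    - [0,0,0,0,0,8,1]
    - [0,0,0,0,0,8,1]
    - [0,0,0,0,0,8,1]
    - [0,0,0,0,0,8,1]

```text
clock: 7.4
tool_pos: [0.4886, -0.3053, 0.0987]
eef_rot: [0.63, 0.776, 0.001, -0.0]
contact_force: [0.6, 2.1, 0.4]
opening: 0.13
finger_force: 40.0
```

```bash
echo 'print(t["q"].round(3), t["joint_torque"].round(2))'>>st.py; python3 st.py
```

```text
pos [ 0.4886 -0.3053  0.0987] tool delta cm [-0.11 -0.03 -0.03] yaw_y 11.87 F [0.56 2.12 0.39] M [ 0.327 -0.149  0.047] op 0.13 ff 39.99664242379367 q7 1.065 7.4
[ 0.346  0.87   0.232  1.846 -0.4    0.472  1.065] [  2.05 -52.49   5.52  -8.11   0.65  -0.2    0.65]
```

Call:
step_arm:
  steps:
    - [0,0,0,0,0,0,1]
    - [0,0,0,0,0,0,1]

```text
clock: 7.65
tool_pos: [0.4885, -0.3053, 0.0987]
eef_rot: [0.628, 0.778, 0.001, -0.0]
contact_force: [2.3, 2.1, 1.9]
opening: 0.134
finger_force: 40.0
```

```bash
python3 - <<'E'
exec(open("st.py").read())
import cv2
s=r.snapshot("wrist");cv2.imwrite("pics/w1.png",s["pixels"][:,:,::-1])
E
```

```text
pos [ 0.4885 -0.3053  0.0987] tool delta cm [-0.11 -0.03 -0.03] yaw_y 12.17 F [2.31 2.1  1.87] M [ 0.48  -0.352 -0.042] op 0.134 ff 40.000128988176584 q7 1.068 7.65
[ 0.347  0.87   0.231  1.846 -0.398  0.471  1.068] [  1.65 -51.86   6.47  -7.82   0.5   -0.16   0.07]
```

View pics/w1.png

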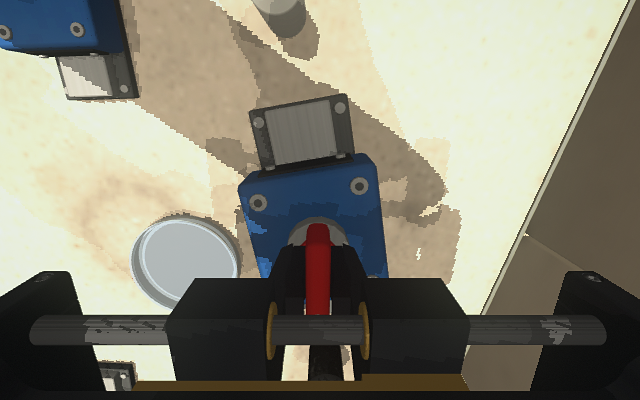

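Call:
step_arm:
  steps:
    - [0,0,0,0,0,8,1]
    - [0,0,0,0,0,8,1]
    - [0,0,0,0,0,8,1]

```text
clock: 8.07
tool_pos: [0.4889, -0.3054, 0.0987]
eef_rot: [0.778, 0.629, 0.001, 0.0]
contact_force: [2.5, 1.6, -0.9]
opening: 0.131
finger_force: 40.0
```

```bash
python3 st.py
```

```text
pos [ 0.4889 -0.3054  0.0987] tool delta cm [-0.11 -0.01 -0.03] yaw_y -12.08 F [ 2.48  1.59 -0.93] M [ 0.408 -0.445  0.304] op 0.131 ff 39.99863083474338 q7 0.798 8.075
[ 0.29   0.886  0.335  1.849 -0.56   0.501  0.798] [  3.01 -52.38   7.75  -7.22   0.61  -0.23   0.41]
```

Call:
step_arm:
  steps:
    - [0,0,0,0,0,0,1]
    - [0,0,0,0,0,0,1]

```text
clock: 8.32
tool_pos: [0.4888, -0.3054, 0.0987]
eef_rot: [0.776, 0.631, 0.001, 0.0]
contact_force: [3.9, 3.2, -0.0]
opening: 0.132
finger_force: 40.0
```

```bash
python3 - <<'E'
exec(open("st.py").read())
m=[]
for i in range(6):
    r.snapshot("top");q=r.get_state();m.append(np.r_[q["moment"],q["joint_torque"][6]])
print(np.mean(m,0).round(3),np.std(m,0).round(3))
E
```

```text
pos [ 0.4888 -0.3054  0.0987] tool delta cm [-0.11 -0.01 -0.03] yaw_y -11.81 F [ 3.87  3.22 -0.  ] M [ 0.6   -0.774  0.14 ] op 0.132 ff 40.00009551644325 q7 0.801 8.325
[ 0.29   0.886  0.334  1.849 -0.559  0.501  0.801] [  2.64 -51.62   8.76  -6.75   0.56  -0.13  -0.17]
[ 0.625 -0.762  0.19  -0.198] [0.039 0.01  0.02  0.015]
```

```bash
cat > m.py <<'E'
exec(open("st.py").read().split("\nprint(\"pos")[0])
m=[];Y=[]
for i in range(6):
    r.snapshot("top");q=r.get_state();m.append(np.r_[q["moment"],q["contact_force"]]);v=R.from_quat(q["eef_rot"]).as_matrix()[:,1];Y.append(np.degrees(np.arctan2(v[1],v[0])))
print("yaw",np.mean(Y).round(2),"M,F",np.mean(m,0).round(3),q["q"].round(2),q["clock"])
E
```

Call:
step_arm:
  steps:
    - [0,0,0,0,0,2,1]
    - [0,0,0,0,0,0,1]

```text
clock: 8.88
tool_pos: [0.4888, -0.3054, 0.0987]
eef_rot: [0.787, 0.617, 0.001, 0.0]
contact_force: [4.7, 3.3, 0.4]
opening: 0.136
finger_force: 40.0
```

```bash
python3 m.py
```

```text
yaw -13.86 M,F [ 0.623 -0.778  0.309  4.523  2.76  -0.1  ] [ 0.29  0.89  0.34  1.85 -0.57  0.5   0.78] 9.175
```

Call:
step_arm:
  steps:
    - [0,0,0,0,0,-4,1]
    - [0,0,0,0,0,0,1]

```text
clock: 9.43
tool_pos: [0.4887, -0.3054, 0.0987]
eef_rot: [0.765, 0.644, 0.001, 0.0]
contact_force: [3.9, 4.2, 0.1]
opening: 0.133
finger_force: 40.0
```

```bash
python3 m.py
```

```text
yaw -9.87 M,F [ 0.636 -0.773  0.24   4.162  3.448 -0.18 ] [ 0.29  0.88  0.33  1.85 -0.55  0.5   0.82] 9.725
```

Call:
step_arm:
  steps:
    - [0,0,0,0,0,-4,1]
    - [0,0,0,0,0,0,1]

```text
clock: 9.98
tool_pos: [0.4887, -0.3053, 0.0987]
eef_rot: [0.742, 0.67, 0.001, -0.0]
contact_force: [4.1, 3.3, 0.4]
opening: 0.132
finger_force: 40.0
```

```bash
python3 m.py
```

```text
yaw -5.9 M,F [ 0.66  -0.751  0.148  3.928  3.358 -0.069] [ 0.3   0.88  0.31  1.85 -0.52  0.49  0.87] 10.275
```

Call:
step_arm:
  steps:
    - [0,0,0,0,0,-4,1]
    - [0,0,0,0,0,0,1]

```text
clock: 10.52
tool_pos: [0.4886, -0.3053, 0.0987]
eef_rot: [0.719, 0.695, 0.001, 0.0]
contact_force: [4.3, 3.0, -0.5]
opening: 0.132
finger_force: 40.0
```

```bash
python3 m.py
```

```text
yaw -1.91 M,F [ 0.695 -0.755  0.073  4.239  3.171  0.323] [ 0.31  0.88  0.29  1.85 -0.49  0.49  0.91] 10.825
```

Call:
step_arm:
  steps:
    - [0,0,0,0,0,-4,1]
    - [0,0,0,0,0,0,1]

```text
clock: 11.08
tool_pos: [0.4886, -0.3053, 0.0987]
eef_rot: [0.694, 0.72, 0.001, 0.0]
contact_force: [4.3, 3.7, 0.1]
opening: 0.132
finger_force: 40.0
```

```bash
python3 m.py
```

```text
yaw 2.08 M,F [ 0.725 -0.719  0.07   3.789  3.891  0.5  ] [ 0.32  0.88  0.27  1.85 -0.47  0.48  0.96] 11.375
```

Call:
step_arm:
  steps:
    - [0,0,0,0,0,-4,1]
    - [0,0,0,0,0,0,1]

```text
clock: 11.62
tool_pos: [0.4885, -0.3053, 0.0987]
eef_rot: [0.668, 0.744, 0.001, 0.0]
contact_force: [3.0, 2.9, 0.1]
opening: 0.135
finger_force: 40.0
```

```bash
python3 m.py
```

```text
yaw 6.08 M,F [ 0.695 -0.756  0.074  4.073  3.596  0.561] [ 0.33  0.87  0.26  1.85 -0.44  0.48  1.  ] 11.925
```

The unloading curve shows the stop meeting at a tool yaw of about -2 deg. Peak stop load was about 21 N, which is firm but not forced. A quarter turn back from there puts the tool yaw at about 87.5 to 88 deg.

Call:
step_arm:
  steps:
    - [0,0,0,0,0,-8,1]
    - [0,0,0,0,0,-8,1]
    - [0,0,0,0,0,-8,1]
    - [0,0,0,0,0,-8,1]
    - [0,0,0,0,0,-8,1]
    - [0,0,0,0,0,-8,1]
    - [0,0,0,0,0,-8,1]
    - [0,0,0,0,0,0,1]

```text
clock: 12.92
tool_pos: [0.4881, -0.3056, 0.0987]
eef_rot: [0.242, 0.97, 0.0, 0.0]
contact_force: [2.5, 4.6, 0.7]
opening: 0.127
finger_force: 40.0
```

Call:
step_arm:
  steps:
    - [0,0,0,0,0,-8,1]
    - [0,0,0,0,0,-8,1]
    - [0,0,0,0,0,-8,1]
    - [0,0,0,0,0,-1.5,1]
    - [0,0,0,0,0,0,1]
    - [0,0,0,0,0,0,1]

```text
clock: 13.68
tool_pos: [0.4881, -0.3058, 0.0987]
eef_rot: [0.023, 1.0, -0.0, 0.0]
contact_force: [2.5, 4.2, 1.2]
opening: 0.129
finger_force: 40.0
```

```bash
python3 m.py;python3 st.py
```

```text
yaw 87.44 M,F [ 0.787 -0.521 -0.037  2.4    3.31   1.003] [ 0.52  0.85 -0.08  1.84  0.13  0.46  1.88] 13.975
pos [ 0.4881 -0.3058  0.0987] tool delta cm [-0.04 -0.06 -0.03] yaw_y 87.46 F [2.77 3.17 0.85] M [ 0.771 -0.509 -0.033] op 0.131 ff 40.00019486993551 q7 1.885 13.975
[ 0.523  0.851 -0.075  1.837  0.128  0.459  1.885] [  2.4  -52.06   2.86  -8.19   0.67   0.38   0.06]
```

Call:
step_arm:
  steps:
    - [0,0,0,0,0,0,0]
    - [0,0,0,0,0,0,0]
    - [0,0,0,0,0,0,0]
    - [0,0,0,0,0,0,0]
    - [0,0,-3,0,0,0,0]
    - [0,0,-5,0,0,0,0]
    - [0,0,-4,0,0,0,0]
    - [0,0,0,0,0,0,0]

```text
clock: 14.98
tool_pos: [0.4897, -0.307, 0.2218]
eef_rot: [0.022, 1.0, -0.002, 0.003]
contact_force: [-0.2, 0.5, 0.0]
opening: 0.499
finger_force: 0.0
```

Call:
step_arm:
  steps:
    - [0,0,0,0,0,0,0]
    - [0,0,0,0,0,0,0]
    - [0,0,0,0,0,0,0]

```text
clock: 15.35
tool_pos: [0.4876, -0.3055, 0.2176]
eef_rot: [0.022, 1.0, 0.001, -0.001]
contact_force: [-0.5, -0.0, -0.3]
opening: 0.499
finger_force: 0.0
```

```bash
python3 - <<'E'
exec(open("st.py").read())
import cv2
from h import *
s=r.snapshot("wrist");cv2.imwrite("pics/w2.png",s["pixels"][:,:,::-1]);np.savez("wristb0.npz",**{k:np.array(v) for k,v in s.items()})
E
```

```text
pos [ 0.4876 -0.3055  0.2176] tool delta cm [-0.12 -0.1  11.86] yaw_y 87.48 F [-0.46 -0.05 -0.31] M [-0.023 -0.044  0.004] op 0.499 ff 0.0 q7 1.912 15.35
[ 0.542  0.67  -0.105  1.76   0.099  0.719  1.912] [ 1.000e-02 -4.958e+01 -2.000e-02 -1.288e+01  3.000e-02  8.000e-02
 -0.000e+00]
```

View pics/w2.png

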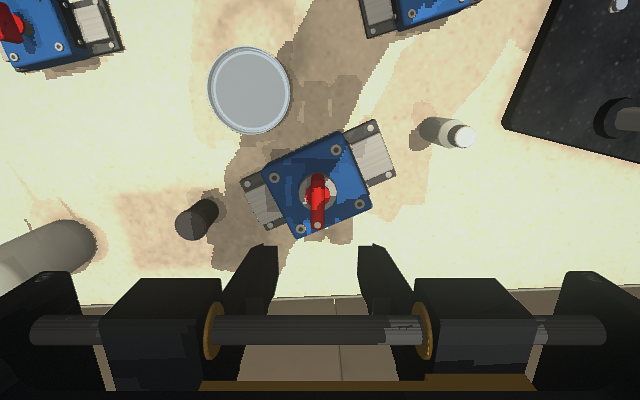

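After release the wing is still aligned with the tool: the dot is at (317,225), directly in line with the wing. The vial, pot and dish are still in place, so I'm handing in.

```bash
python3 -c "
from plant import r
print(r.finish_job())"
```

```text
the job is handed in; nothing more can be done
None
```

I tightened the gib screw of the largest slide until it bottomed at about 21 N (estimated from the measured moment), backed it off a quarter turn from my estimate of where it met the stop (good to about 2°), let go, and handed the job in at about 15 s; the vial, pot and dish look undisturbed.

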